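# Slide a prosthetic coupling disc into its pocket

### The job

Pick up the brass coupling disc by its steel spigot and set it down flat on the jig's plate at the loading end, beside the yellow part of the rail. Then slide it along the plate towards the steel end of the rail, keeping it down on the plate and gently against the rail, until it drops into the round pocket; stop as soon as you feel it catch, never force it, and let go with it lying flat and fully home. Leave the other things on the bench where they are.

Things in the scene. Friction and masses are not known exactly. Their poses are not given: they have to be found in the camera images.
- coupling_center (a point): Loose coupling disc: round brass flange 60 mm diameter, 6 mm thick, with a round steel spigot 22 mm diameter standing 34 mm up from its middle (40 mm tall in all, about 160 g). Point on its axis, 20 mm above the flange's underside, z axis up the spigot. Grasp the spigot with the fingertips just clear of the flange's top (14 mm below this point). Starts upright on the grey mat.
- jig: Fixed jig: blue base 250 x 100 mm, and clamped on it an aluminium plate 240 x 110 mm whose top is 30 mm above the origin. Origin on the bench at mid-length; x along the jig from the loading end (yellow part of the rail) to the steel end, z up. Keep the force between disc and jig under 25 N, also when the disc has caught; beyond the yellow part keep the disc within 10 mm of the plate.
- rail_face (a point): Upper inner edge of the jig's straight side rail, at mid-length (jig x 0, y -30.5, z 36 mm; axes as the jig's). The rail runs along jig x from -130 to 130 mm, yellow below x = -30 mm, steel beyond, and stands 6 mm above the plate, on its -y side. A disc touching it has its axis at jig y = -0.5 mm.
- load_spot (a point): Middle of the loading end, on the plate's top (jig x -65, y 0, z 30 mm; axes as the jig's). Set the disc down with its axis within about 25 mm of here along x.
- search_mid (a point): Middle of the stretch in which the pocket lies, on the plate's top (jig x 45, y 0, z 30 mm). The one round pocket (dark floor, 63 mm diameter, 5 mm deep, 1 mm chamfer) has its centre at jig y 0 and at a different x each time, 20 to 70 mm, not measured; it stays put during the work. A disc slid along the rail drops in by its own weight and is stopped by the pocket's wall; home, its flange stands 1 mm proud.
- pyramid_plate_center (a point): Bystander on the mat: dark square plate 60 x 60 x 6 mm with a steel square stub, 26 mm tall in all; point half-way up.
- collar: Bystander on the mat: black plastic ring, 48 mm outer diameter, 30 mm tall; origin at its underside.
- plaster_foot: Bystander: white plaster cast, about 104 mm wide and 195 mm tall, origin at its underside.
- tape_roll: Bystander: tan roll of tape lying flat, 100 mm diameter, 25 mm tall, origin at its underside.
- thread_cone: Bystander: grey cone of thread, 60 mm wide and 115 mm tall, origin at its underside.
- jar: Bystander: white jar with a red cap, 72 mm diameter, 90 mm tall, origin at its underside.
- driver: Bystander: red-handled screwdriver lying flat near the far edge, about 200 mm long.
Not all that is in view belongs to the job. What is meant by the part that bears coupling_center is not pink or purple, and is the larger of those in its own colour.

How it is judged:
By the outcome, as a careful person would: the job done as asked, in the order asked, and still so for the second after the job is handed in, with the robot touching nothing.
It also fails if it takes over 51 s, if anything falls off the work surface, if the arm or the gripper's body presses on something with over 40 N, if the wrist force passes 120 N, or if a joint passes its speed limit or range.

### The arm

A 7-joint arm with a two-finger parallel gripper is mounted at the origin on the work surface. World frame = base frame: x ahead of the robot, y to its left, z up, the work surface at z = 0. Lengths are in m, angles in degrees, forces in N, time in s.
With the tool pointing down it reaches from about 0.425 to 0.875 m from the base axis. Payload 4.7 kg.
Tool frame: the origin (TCP) lies at the very end of the fingers, on their centre line; the grasp point (between the pads) lies 19 mm behind it; z points along the fingers, y is the direction in which the jaws open and shut (so a half turn about z gives the same grasp; the last joint's range is limited). The gripper opens to 87 mm and grips with 3 to 60 N. Pads are 19 mm wide; open, the fingers measure 117 mm over their backs; the gripper's body (75 mm by 190 mm) begins 51 mm behind the grasp point.
Start: joints at [-65.884, 18.392, -4.016, 83.108, 1.295, 78.541, -3.26], TCP at [0.257, 0.597, 0.223] pointing down, gripper open.
Joint ranges: [-163.93, 163.93], [-17.29, 119.83], [-79.2, 71.16], [3.27, 140.29], [-89.18, 269.18], [5.43, 117.66], [-154.24, 154.24]. Speed limits (degrees/s): [147.25, 147.25, 180, 180, 180, 180, 180].

### API

Orientations are given as [roll, pitch, yaw] about the fixed x, y, z axes, in that order (R = Rz(yaw) Ry(pitch) Rx(roll)).
In Python, from cell import * gives the robot as it stands.
- The arm moves only by the tool drive_tool, never from a script. Its argument "moves" is text: rows parted by semicolons, each of 5 numbers parted by spaces: the shift along the tool's x, y, z in m, then the turn about the tool's z in degrees, then the gripper's target within -1 to 1 (fully open at 1, half-way at 0, shut at -1). In form: x y z yaw fingers; .... A call has exactly 8 rows; each row is the pose to reach, as a shift and turn from the pose commanded when the call began, along the tool's axes at that moment; what a row does not reach only later rows make up. A row lasts 1/10 s, in which the tool goes at most 50 mm and 8.59 degrees, less where a joint would pass 70% of its speed; a pose out of reach is approached as far as the arm can. A call with a gripper value outside its range is refused whole. The fingers move at their own pace and stop on an object; "grip_force" is the grip in N (left out, the last holds). Time passes only in rows, so rows that repeat a pose let the fingers close, or fill a call up. It gives the time, the measured TCP pose, the force and the opening at its end, in the units of the state.
- get_obs(): the state, without advancing time (a new reading comes with each control period).
- read_camera(name): name is "side" or "top"; returns (picture, depth): 420x560x3 uint8, red, green, blue; 420x560 float32, m along the optical axis (not along the pixel's ray), 0 where there is no reading.
- calibration(name): a dict with "intrinsics" (3x3 intrinsics, pixels), "cam_to_world" (4x4, takes a point from camera to world coordinates). Camera axes: x right, y up, looking along -z (the intrinsics and any distortion apply to the point x, -y, -z); pixel columns grow to the right and rows downward; lengths in m; the calibration is good to about 2 mm. A picture is of the moment at which its call begins. calibration takes no time and is no camera call.
- sign_off(): hands the job in, once; it reports no verdict.
Trained networks look in the newest picture that a camera, given by its name, has taken for a name from the list of things; names that differ only in an ending like _2 or _b are one class to them, and where a whole thing is asked for, a point or a joint stands for the part that bears it (a point fixed in the world has none). Each returns a list of dicts, best first, with "conf" (0 to 1); they miss things now and then, are a little off and sometimes report something else, mostly with a low value. They report only what shows in the picture. A call takes as long as a camera call. They do not tell look-alikes from the thing itself.
- search_frame(camera, name): "uv" ([column, row] in pixels, amid what is visible of it).
- pinpoint(camera, name): "uv" ([column, row] in pixels: a listed point, or the origin of a listed thing).
The state is a dict: "time_s": time; "qpos": joint angles; "joint_velocities": joint speeds; "effort": joint torques, N m; "tool_pos": TCP position; "tool_rot": TCP orientation; "force": force on the tool from outside, world axes, zero at the start; "wrist_torque": the same for the moment, N m; "grip_width": finger opening in m.
Only numpy, scipy, OpenCV 4.12 (cv2) and the standard library are available. Lean on these libraries where they do the work, as an engineer would, in place of code of your own. Each camera call takes 0.05 s, during which the arm holds its last target. There are 200 camera calls.

## Working session

There is one attempt and no reset: what is moved stays moved. The work goes in short steps, Python scripts to look and compute and a tool call to move; the robot and the scene stay as the last step left them, time stands still between calls to the robot, and variables do not carry over. Pictures are saved under pics/ and viewed, about 8 in all and at most 12, crops included, and the job is handed in when it is done.

Besides the shell and the picture viewer there is one more tool, called after "Call:" as a command line: name --argument value ..., lists and objects as JSON in quotes. drive_tool: Moves the arm, as the interface text tells. Its arguments: {"type":"object","properties":{"moves":{"type":"string"},"grip_force":{"type":"number"}},"required":["moves"]}

```bash
mkdir -p pics; ls; cat > h.py <<'E'
from cell import *
import numpy as np, cv2
def px2w(cam,uv,depth=None,z=None):
    c=calibration(cam);K=np.array(c["intrinsics"]);T=np.array(c["cam_to_world"])
    u,v=uv
    r=np.array([(u-K[0,2])/K[0,0],-(v-K[1,2])/K[1,1],-1.])
    d=T[:3,:3]@r;o=T[:3,3]
    s=depth if depth is not None else (z-o[2])/d[2]
    return o+s*d
def save(n,im): cv2.imwrite("pics/"+n,im[...,::-1])
E
python3 - <<'E'
from h import *
o=get_obs();print({k:np.round(v,3).tolist() for k,v in o.items()})
for c in("top","side"):
    im,d=read_camera(c);save(c+"0.png",im);np.save(c+"d.npy",d);k=calibration(c);print(c,{a:(np.round(b,3).tolist() if not isinstance(b,str) else b) for a,b in k.items()})
    for n,z in(("coupling_center",.02),("jig",0),("rail_face",.036),("load_spot",.03),("search_mid",.03)):
        print(n,[(np.round(r["uv"]).tolist(),round(r["conf"],2),np.round(px2w(c,r["uv"],z=z),3).tolist()) for r in pinpoint(c,n)][:4])
    print("sf",[(np.round(r["uv"]).tolist(),round(r["conf"],2)) for r in search_frame(c,"coupling_center")])
E
```

```text
pics
{'time_s': 0.0, 'qpos': [-65.885, 18.438, -4.015, 83.178, 1.294, 78.54, -3.259], 'joint_velocities': [0.043, 0.088, 0.003, 0.021, 0.003, -0.04, 0.102], 'effort': [-0.0, -49.129, -0.404, -31.252, -0.064, 0.044, 0.0], 'tool_pos': [0.257, 0.596, 0.221], 'tool_rot': [-179.889, 0.005, 156.695], 'force': [-0.188, 0.156, 0.56], 'wrist_torque': [0.005, -0.013, 0.023], 'grip_width': 0.087}
top {'intrinsics': [[527.627, 0.0, 279.665], [0.0, 527.627, 205.063], [0.0, 0.0, 1.0]], 'cam_to_world': [[-0.013, 0.984, -0.176, 0.285], [-1.0, -0.013, 0.003, -0.014], [0.001, 0.176, 0.984, 1.412], [0.0, 0.0, 0.0, 1.0]]}
coupling_center [([458.0, 220.0], 0.9, [0.488, -0.493, 0.02]), ([393.0, 218.0], 0.84, [0.496, -0.321, 0.02]), ([413.0, 288.0], 0.7, [0.31, -0.364, 0.02]), ([400.0, 186.0], 0.44, [0.583, -0.343, 0.02])]
jig [([247.0, 196.0], 0.6, [0.563, 0.069, 0.0])]
rail_face [([246.0, 180.0], 0.96, [0.599, 0.07, 0.036])]
load_spot [([273.0, 199.0], 0.92, [0.549, -0.002, 0.03])]
search_mid [([227.0, 192.0], 0.66, [0.57, 0.121, 0.03])]
sf [([401.0, 189.0], 0.75), ([397.0, 220.0], 0.61), ([457.0, 219.0], 0.61), ([411.0, 290.0], 0.56), ([248.0, 197.0], 0.18)]
side {'intrinsics': [[441.489, 0.0, 278.701], [0.0, 441.489, 206.04], [0.0, 0.0, 1.0]], 'cam_to_world': [[0.809, 0.334, -0.483, -0.004], [-0.587, 0.448, -0.674, -0.795], [-0.009, 0.829, 0.559, 0.684], [0.0, 0.0, 0.0, 1.0]]}
coupling_center [([345.0, 292.0], 0.77, [0.491, -0.336, 0.02]), ([408.0, 341.0], 0.77, [0.499, -0.498, 0.02]), ([380.0, 279.0], 0.73, [0.58, -0.352, 0.02]), ([288.0, 342.0], 0.64, [0.318, -0.367, 0.02])]
jig [([266.0, 203.0], 0.58, [0.567, 0.067, 0.0])]
rail_face [([273.0, 189.0], 0.96, [0.594, 0.066, 0.036])]
load_spot [([277.0, 206.0], 0.64, [0.556, -0.003, 0.03])]
search_mid [([261.0, 186.0], 0.75, [0.582, 0.108, 0.03])]
sf [([344.0, 298.0], 0.96), ([286.0, 348.0], 0.76), ([379.0, 283.0], 0.71), ([269.0, 148.0], 0.59)]
```

```bash
python3 -c "
import cv2,numpy as np
a=cv2.imread('pics/top0.png');b=cv2.imread('pics/side0.png');print(a.shape)"
```

```text
(420, 560, 3)
```

View pics/top0.png

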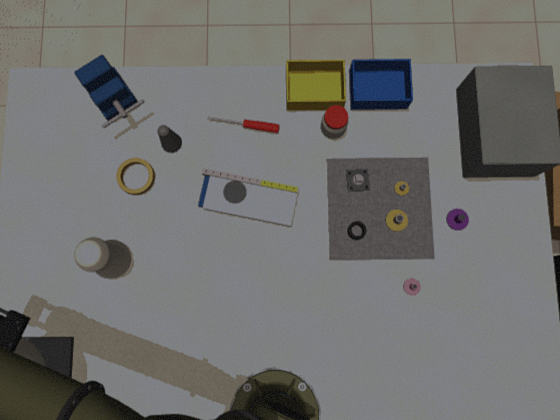

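View pics/side0.png

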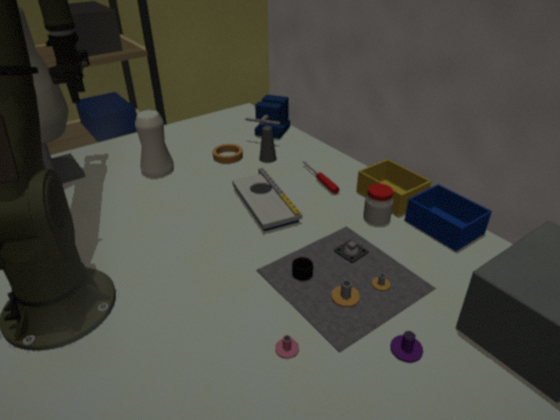

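Candidates in top view: large brass disc (397,220), small brass disc (402,187), purple (457,219), pink (412,287). The large brass one fits: it isn't pink or purple, and it's the larger of the two brass ones. I'll confirm this in a crop along with the jig.

```bash
python3 - <<'E'
from h import *
im=cv2.imread("pics/top0.png")[...,::-1];d=np.load("topd.npy")
a=cv2.resize(im[160:260,330:430],None,fx=4,fy=4,interpolation=2);b=cv2.resize(im[150:250,190:310],None,fx=3.3,fy=3.3,interpolation=2)
b=cv2.copyMakeBorder(b,0,400-b.shape[0],0,0,0);save("crop1.png",np.clip(np.hstack([a,b])*1.6,0,255).astype(np.uint8))
hsv=cv2.cvtColor(np.ascontiguousarray(im),cv2.COLOR_RGB2HSV)
def blobs(m,z,lab):
    n,l,s,c=cv2.connectedComponentsWithStats(m.astype(np.uint8))
    for i in range(1,n):
        if s[i,4]>25:
            (e,ax,an)=cv2.fitEllipse(cv2.convexHull(np.argwhere(l==i)[:,::-1].astype(np.int32)))if s[i,4]>25 else 0
            print(lab,s[i].tolist(),np.round(e,1),np.round(ax,1),np.round(px2w("top",e,z=z),4), np.round(px2w("top",c[i],z=z),4))
R=np.zeros(im.shape[:2],bool);R[165:260,330:432]=1
blobs(R&(hsv[...,0]>15)&(hsv[...,0]<35)&(hsv[...,1]>110),.006,"brass")
R[:]=0;R[165:230,195:305]=1
blobs(R&(hsv[...,0]>18)&(hsv[...,0]<35)&(hsv[...,1]>110),.036,"yellow")
R[:]=0;R[176:206,218:252]=1
blobs(R&(im.max(2)<90),.027,"pocket")
# plate outline
R[:]=0;R[160:235,190:310]=1
m=R&(im.min(2)>0)
pts=[px2w("top",(u,v),depth=d[v,u]) for v in range(165,232) for u in range(192,306) if d[v,u]>0]
p=np.array(pts);p=p[(p[:,2]>.02)&(p[:,2]<.05)];print(len(p),p.mean(0),np.percentile(p[:,2],[5,50,95]))
r=cv2.minAreaRect((p[:,:2]*1000).astype(np.float32));print(r)
# spigot top
pts=np.array([px2w("top",(u,v),depth=d[v,u]) for v in range(205,235) for u in range(382,414) if d[v,u]>0]);q=pts[pts[:,2]>.03];print("spig",len(q),q.mean(0),q[:,2].max())
E
```

```text
brass [395, 181, 14, 14, 123] [401.4 187.9] [13.6 14. ] [ 0.5796 -0.3508  0.006 ] [ 0.5786 -0.3498  0.006 ]
brass [386, 210, 22, 21, 286] [396.4 219.8] [20.8 21.9] [ 0.492  -0.3326  0.006 ] [ 0.4908 -0.3311  0.006 ]
yellow [261, 180, 37, 13, 181] [279. 186.] [12.1 38.1] [ 0.5827 -0.0173  0.036 ] [ 0.583  -0.0164  0.036 ]
pocket [223, 180, 23, 23, 413] [234.4 191.4] [22.6 23. ] [0.5716 0.1025 0.027 ] [0.5716 0.1026 0.027 ]Traceback (most recent call last):
  File "<stdin>", line 21, in <module>
  File "h.py", line 4, in px2w
    c=calibration(cam);K=np.array(c["intrinsics"]);T=np.array(c["cam_to_world"])
ValueError: time passes only in moves, steps and waits
```

View pics/crop1.png

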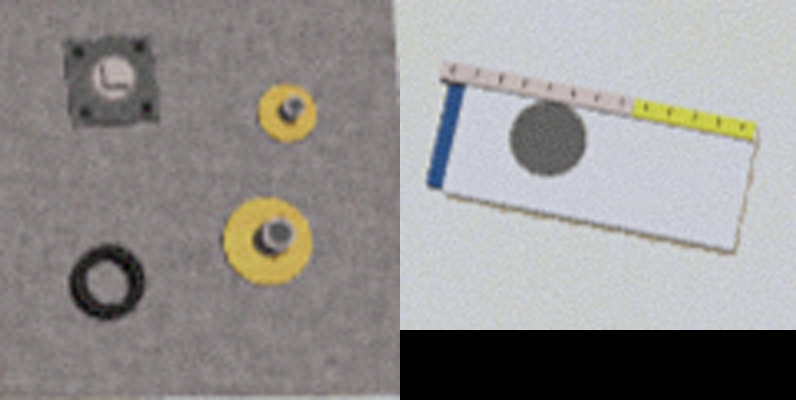

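The crop shows four things: the large brass disc at crop (268,240), i.e. (397,220); the small one at crop (287,112); the yellow end of the rail to the right; and the pocket around (234,191). The large brass disc is the target. Next I'll fit the jig geometry.

```bash
python3 - <<'E'
import re
s=open('h.py').read()
s=s.replace("def px2w","C={c:calibration(c) for c in('top','side')}\ndef px2w").replace("c=calibration(cam)","c=C[cam]")
s+='''
def wmap(cam,d):
    K=np.array(C[cam]["intrinsics"]);T=np.array(C[cam]["cam_to_world"])
    v,u=np.mgrid[:d.shape[0],:d.shape[1]]
    r=np.stack([(u-K[0,2])/K[0,0]*d,-(v-K[1,2])/K[1,1]*d,-d],-1)
    return r@T[:3,:3].T+T[:3,3]
'''
open('h.py','w').write(s)
E
python3 - <<'E'
from h import *
for cam in("top","side"):
    im=cv2.imread(f"pics/{cam}0.png")[...,::-1];d=np.load(cam+"d.npy");W=wmap(cam,d)
    hsv=cv2.cvtColor(np.ascontiguousarray(im),cv2.COLOR_RGB2HSV)
    box=(W[...,0]>.47)&(W[...,0]<.68)&(W[...,1]>-.1)&(W[...,1]<.22)&(d>0)
    p=W[box&(W[...,2]>.02)&(W[...,2]<.05)];print(cam,len(p),np.percentile(p[:,2],[5,50,95]).round(4))
    r=cv2.minAreaRect((p[:,:2]*1000).astype(np.float32));print(r)
    y=box&(hsv[...,0]>18)&(hsv[...,0]<35)&(hsv[...,1]>110)
    vu=np.argwhere(y)[:,::-1]
    q=np.array([px2w(cam,a,z=.036)[:2] for a in vu])*1000
    print("yellow",cv2.minAreaRect(q.astype(np.float32)),q.mean(0))
    Q=np.cov(q.T);w,e=np.linalg.eigh(Q);print("ang",np.degrees(np.arctan2(e[1,1],e[0,1])))
    b=(abs(W[...,0]-.495)<.02)&(abs(W[...,1]+.333)<.02)&(W[...,2]>.03)&(d>0);print("spig",b.sum(),W[b].mean(0).round(4),W[b][:,2].max())
    if cam=="side":
        R=(abs(W[...,0]-.495)<.045)&(abs(W[...,1]+.333)<.045)&(hsv[...,0]>10)&(hsv[...,0]<35)&(hsv[...,1]>110)
        P=np.array([px2w(cam,a,z=.006)[:2] for a in np.argwhere(R)[:,::-1]]);print("brass",len(P),P.min(0),P.max(0),cv2.minEnclosingCircle((P*1000).astype(np.float32)))
        R=(abs(W[...,0]-.57)<.04)&(abs(W[...,1]-.1)<.04)&(im.max(2)<75)
        P=np.array([px2w(cam,a,z=.028)[:2] for a in np.argwhere(R)[:,::-1]]);print("pocket",len(P),cv2.minEnclosingCircle((P*1000).astype(np.float32)))
E
```

```text
top 3703 [0.0231 0.0295 0.0364]
((557.9522705078125, 70.5805892944336), (262.7186584472656, 112.51564025878906), 77.8376235961914)
yellow ((582.9837646484375, -16.394546508789062), (97.95211029052734, 13.359606742858887), 77.36686706542969) [583.04770947 -16.34391524]
ang 77.59732198978911
spig 60 [ 0.4903 -0.331   0.04  ] 0.04757531428980566
side 2125 [0.0233 0.029  0.0355]
((560.5376586914062, 68.39315795898438), (268.05548095703125, 112.01966857910156), 77.6513442993164)
yellow ((585.5011596679688, -19.585391998291016), (104.2193374633789, 15.677428245544434), 77.47444152832031) [584.79705915 -21.13863   ]
ang 77.16972025130758
spig 100 [ 0.4924 -0.3356  0.0393] 0.044110537431732766
brass 367 [ 0.46582939 -0.36423068] [ 0.52626702 -0.30304021] ((495.64117431640625, -333.86962890625), 31.076261520385742)
pocket 216 ((585.4611206054688, 99.53984069824219), 40.98732376098633)
```

Call:
drive_tool --moves "0 0 -0.03 8 0.6; 0 0 -0.06 16 0.6; 0.02 -0.04 -0.06 24 0.6; 0.03 -0.08 -0.06 32 0.6; 0 -0.12 -0.06 40 0.6; -0.03 -0.16 -0.06 48 0.6; -0.06 -0.2 -0.06 56 0.6; -0.09 -0.24 -0.06 64 0.6"

```text
time_s: 1.5
tool_pos: [0.2451, 0.339, 0.2827]
tool_rot: [180.0, -0.0, 92.4]
force: [1.5, 0.3, 0.8]
grip_width: 0.0696
```

Call:
drive_tool --moves "-0.04 0.03 0 8 0.6; -0.085 0.06 0 16 0.6; -0.13 0.09 0 24 0.6; -0.175 0.12 0 32 0.6; -0.22 0.15 0 40 0.6; -0.265 0.18 0 48 0.6; -0.31 0.21 0 56 0.6; -0.355 0.22 0 64 0.6"

```text
time_s: 2.3
tool_pos: [0.4753, 0.0133, 0.2828]
tool_rot: [180.0, -0.1, 28.4]
force: [1.0, 0.6, -0.0]
grip_width: 0.0696
```

```bash
cat > t.py <<'E'
import sys,numpy as np
from cell import get_obs
o=get_obs();p=np.array(o["tool_pos"]);y=np.radians(o["tool_rot"][2])
g=np.array([float(a) for a in sys.argv[1:4]])-p
print("t",o["time_s"],"pos",p.round(4),"rot",np.round(o["tool_rot"],2),"F",np.round(o["force"],2),"w",o["grip_width"])
print("shift",np.round([g[0]*np.cos(y)+g[1]*np.sin(y),g[0]*np.sin(y)-g[1]*np.cos(y),-g[2]],4),"turn",round(np.degrees(y)-(-12.5),2))
E
python3 t.py .493 -.333 .10
```

```text
t 2.3 pos [0.4753 0.0133 0.2828] rot [ 1.7997e+02 -9.0000e-02  2.8410e+01] F [ 1.02  0.62 -0.03] w 0.06957348254431693
shift [-0.1492  0.3131  0.1828] turn 40.91
```

Call:
drive_tool --moves "-0.02 0.04 0 8 0.3; -0.04 0.083 0 16 0.3; -0.06 0.126 0.02 24 0.3; -0.08 0.168 0.05 32 0.3; -0.10 0.21 0.08 41 0.3; -0.12 0.25 0.11 41 0.3; -0.14 0.293 0.14 41 0.3; -0.149 0.313 0.16 41 0.3"

```text
time_s: 3.1
tool_pos: [0.4939, -0.3321, 0.1232]
tool_rot: [180.0, -0.1, -12.3]
force: [1.6, -0.2, 0.1]
grip_width: 0.057
```

```bash
python3 t.py .493 -.333 .05; python3 - <<'E'
from h import *
im,d=read_camera("side");ims=[im[200:380,230:450]]
im,d=read_camera("top");W=wmap("top",d)
ims.append(im[150:270,320:467]);save("p2.png",np.clip(np.hstack([cv2.resize(i,(400,327),interpolation=2) for i in ims])*1.5,0,255).astype(np.uint8))
E
```

```text
t 3.1 pos [ 0.4939 -0.3321  0.1232] rot [ 1.7998e+02 -1.2000e-01 -1.2290e+01] F [ 1.64 -0.19  0.07] w 0.056967040595647646
shift [-0.0007  0.001   0.0732] turn 0.21
```

View pics/p2.png

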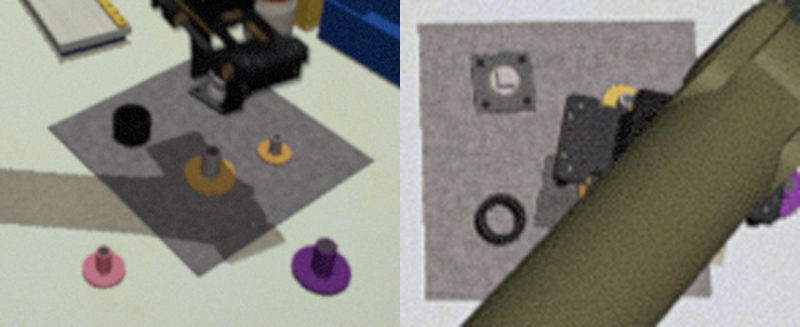

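The side view shows the gripper above the mat, clear of the neighbouring parts, with the large disc at crop (210,172) below it. Descending.

Call:
drive_tool --moves "0 0 0.03 0 0.3; 0 0.001 0.06 0 0.3; 0 0.001 0.08 0 0.3; 0 0.001 0.095 0 0.3; 0 0.001 0.105 0 0.3; 0 0.001 0.111 0 0.3; 0 0.001 0.112 0 0.3; 0 0.001 0.112 0 0.3" --grip_force 20

```text
time_s: 4.0
tool_pos: [0.4937, -0.3314, 0.0122]
tool_rot: [180.0, -0.1, -12.3]
force: [-0.0, -0.2, -0.7]
grip_width: 0.0566
```

```bash
python3 t.py .493 -.333 .01; python3 - <<'E'
from h import *
im,d=read_camera("side");i=im[240:330,290:400]
save("p3.png",np.clip(cv2.resize(i,None,fx=5,fy=5,interpolation=2)*1.8,0,255).astype(np.uint8))
E
```

```text
t 4.0 pos [ 0.4937 -0.3314  0.0122] rot [ 1.7999e+02 -7.0000e-02 -1.2300e+01] F [-0.01 -0.21 -0.68] w 0.05664266484585455
shift [-0.0003  0.0017  0.0022] turn 0.2
```

View pics/p3.png

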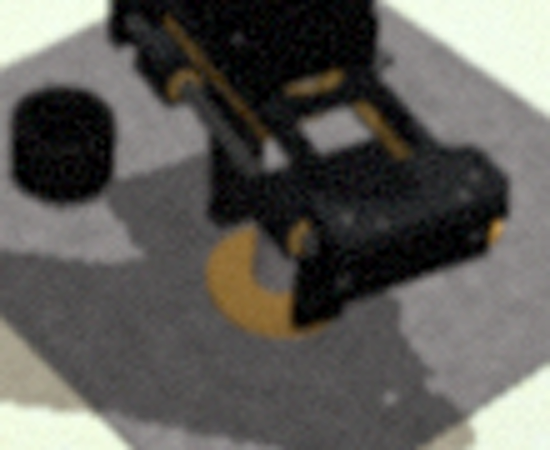

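The spigot (crop 270,260) stands between the fingers, over the flange. Closing.

Call:
drive_tool --moves "0 0.001 0.001 0 0.3; 0 0.001 0.001 0 -0.2; 0 0.001 0.001 0 -0.5; 0 0.001 0.001 0 -0.7; 0 0.001 0.001 0 -0.9; 0 0.001 0.001 0 -0.9; 0 0.001 0.001 0 -0.9; 0 0.001 0.001 0 -0.9" --grip_force 20

```text
time_s: 4.85
tool_pos: [0.493, -0.3322, 0.0105]
tool_rot: [180.0, -0.0, -12.3]
force: [0.0, 0.1, -0.3]
grip_width: 0.0214
```

```bash
python3 t.py .55 .004 .12
```

```text
t 4.85 pos [ 0.493  -0.3322  0.0105] rot [ 1.7999e+02 -1.0000e-02 -1.2310e+01] F [ 0.03  0.07 -0.3 ] w 0.021394614247526995
shift [-0.0159 -0.3406 -0.1095] turn 0.19
```

Call:
drive_tool --moves "0 0 -0.01 0 -0.9; 0 0 -0.03 0 -0.9; 0 0 -0.06 0 -0.9; 0 -0.02 -0.09 0 -0.9; 0 -0.06 -0.10 0 -0.9; -0.002 -0.10 -0.10 0 -0.9; -0.005 -0.14 -0.10 0 -0.9; -0.007 -0.18 -0.10 0 -0.9"

```text
time_s: 5.65
tool_pos: [0.5243, -0.1532, 0.1111]
tool_rot: [-180.0, -0.0, -12.3]
force: [0.1, -0.0, -1.3]
grip_width: 0.0215
```

```bash
python3 t.py .544 .006 .06
```

```text
t 5.65 pos [ 0.5243 -0.1532  0.1111] rot [-1.7996e+02 -2.0000e-02 -1.2340e+01] F [ 0.13 -0.05 -1.29] w 0.021516865166325578
shift [-0.0147 -0.1597  0.0511] turn 0.16
```

Call:
drive_tool --moves "-0.003 -0.04 0 0 -0.9; -0.006 -0.08 0 0 -0.9; -0.01 -0.12 0 0 -0.9; -0.013 -0.15 0.01 0 -0.9; -0.015 -0.16 0.03 0 -0.9; -0.015 -0.16 0.045 0 -0.9; -0.015 -0.16 0.05 0 -0.9; -0.015 -0.16 0.05 0 -0.9"

```text
time_s: 6.45
tool_pos: [0.5431, 0.0028, 0.06]
tool_rot: [179.9, 0.1, -12.5]
force: [0.4, -0.3, -1.9]
grip_width: 0.0214
```

```bash
python3 t.py .544 .006 .04; python3 - <<'E'
from h import *
im,d=read_camera("side");i=im[140:250,210:340]
im,d=read_camera("top");j=im[155:235,190:310]
save("p4.png",np.clip(np.hstack([cv2.resize(a,(400,340),interpolation=2) for a in(i,j)])*1.7,0,255).astype(np.uint8))
E
```

```text
t 6.45 pos [0.5431 0.0028 0.06  ] rot [ 1.7991e+02  8.0000e-02 -1.2450e+01] F [ 0.39 -0.32 -1.92] w 0.021361106268575354
shift [ 0.0002 -0.0033  0.02  ] turn 0.05
```

View pics/p4.png

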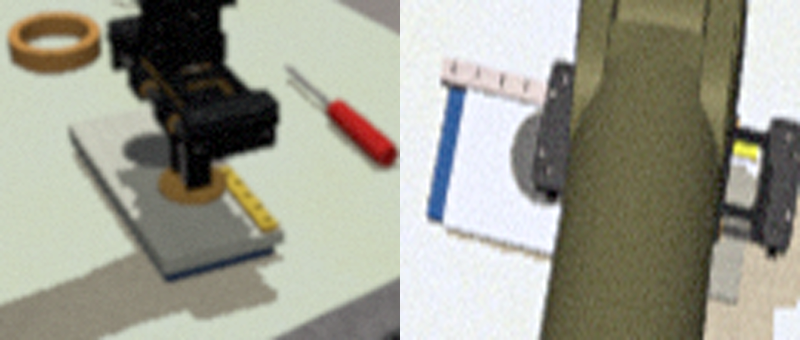

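The disc hangs level over the plate beside the yellow rail at crop (192,185), clear of the rail. Lowering it in small steps.

Call:
drive_tool --moves "0 0 0.005 0 -0.9; 0 0 0.01 0 -0.9; 0 0 0.013 0 -0.9; 0 0 0.015 0 -0.9; 0 0 0.016 0 -0.9; 0 0 0.017 0 -0.9; 0 0 0.0175 0 -0.9; 0 0 0.0175 0 -0.9"

```text
time_s: 7.35
tool_pos: [0.544, 0.0048, 0.0431]
tool_rot: [-180.0, -0.0, -12.3]
force: [0.2, -0.1, -1.6]
grip_width: 0.0213
```

Call:
drive_tool --moves "0 0 0.0003 0 -0.9; 0 0 0.0005 0 -0.9; 0 0 0.0008 0 -0.9; 0 0 0.001 0 -0.9; 0 0 0.0013 0 -0.9; 0 0 0.0015 0 -0.9; 0 0 0.0015 0 -0.9; 0 0 0.0015 0 -0.9"

```text
time_s: 8.15
tool_pos: [0.5439, 0.0048, 0.0416]
tool_rot: [-180.0, -0.0, -12.3]
force: [-0.2, 0.2, -2.3]
grip_width: 0.0218
```

Call:
drive_tool --moves "0 0 0.0003 0 -0.9; 0 0 0.0005 0 -0.9; 0 0 0.0008 0 -0.9; 0 0 0.001 0 -0.9; 0 0 0.001 0 -0.9; 0 0 0.001 0 -0.9; 0 0 0.001 0 -0.9; 0 0 0.001 0 -0.9"

```text
time_s: 8.95
tool_pos: [0.5439, 0.0048, 0.0406]
tool_rot: [-180.0, -0.0, -12.3]
force: [0.3, 0.9, -1.5]
grip_width: 0.0218
```

Call:
drive_tool --moves "0 0 0.0003 0 -0.9; 0 0 0.0005 0 -0.9; 0 0 0.0008 0 -0.9; 0 0 0.001 0 -0.9; 0 0 0.001 0 -0.9; 0 0 0.001 0 -0.9; 0 0 0.001 0 -0.9; 0 0 0.001 0 -0.9"

```text
time_s: 9.75
tool_pos: [0.5439, 0.0048, 0.0396]
tool_rot: [-180.0, -0.0, -12.3]
force: [-0.9, -0.2, -1.7]
grip_width: 0.0217
```

Call:
drive_tool --moves "0 0 0.0003 0 -0.9; 0 0 0.0005 0 -0.9; 0 0 0.0008 0 -0.9; 0 0 0.001 0 -0.9; 0 0 0.001 0 -0.9; 0 0 0.001 0 -0.9; 0 0 0.001 0 -0.9; 0 0 0.001 0 -0.9"

```text
time_s: 10.55
tool_pos: [0.5439, 0.0048, 0.0385]
tool_rot: [-180.0, -0.0, -12.3]
force: [0.3, -0.7, -1.7]
grip_width: 0.0215
```

Call:
drive_tool --moves "0 0 0.0003 0 -0.9; 0 0 0.0005 0 -0.9; 0 0 0.0008 0 -0.9; 0 0 0.001 0 -0.9; 0 0 0.001 0 -0.9; 0 0 0.001 0 -0.9; 0 0 0.001 0 -0.9; 0 0 0.001 0 -0.9"

```text
time_s: 11.35
tool_pos: [0.544, 0.0048, 0.0384]
tool_rot: [-180.0, 0.0, -12.3]
force: [-3.7, -0.2, 7.3]
grip_width: 0.0216
```

Contact with the plate at TCP z ≈ 0.0385. I'll ease the pressure and move towards the rail.

Call:
drive_tool --moves "0 0 -0.0005 0 -0.9; 0.0005 0 -0.0005 0 -0.9; 0.001 0 -0.0005 0 -0.9; 0.0015 0 -0.0005 0 -0.9; 0.002 0 -0.0005 0 -0.9; 0.0025 0 -0.0005 0 -0.9; 0.003 0 -0.0005 0 -0.9; 0.003 0 -0.0005 0 -0.9"

```text
time_s: 12.15
tool_pos: [0.546, 0.0045, 0.0384]
tool_rot: [-180.0, 0.1, -12.3]
force: [-4.8, 0.2, 8.1]
grip_width: 0.0211
```

```bash
python3 t.py .55 .0045 .0385;python3 -c "
from cell import *;print(get_obs()['wrist_torque'])"
```

```text
t 12.15 pos [0.546  0.0045 0.0384] rot [-1.7997e+02  1.3000e-01 -1.2300e+01] F [-4.83  0.23  8.05] w 0.02114339441653114
shift [ 0.0039 -0.0008 -0.0001] turn 0.2
[ 0.15383303  1.35023496 -0.01010369]
```

Call:
drive_tool --moves "0 0 -0.0002 0 -0.9; 0 0 -0.0005 0 -0.9; 0 0 -0.0005 0 -0.9; 0 0 -0.0005 0 -0.9; 0 0 -0.0005 0 -0.9; 0 0 -0.0005 0 -0.9; 0 0 -0.0005 0 -0.9; 0 0 -0.0005 0 -0.9"

```text
time_s: 12.95
tool_pos: [0.5469, 0.0042, 0.0385]
tool_rot: [-180.0, -0.0, -12.3]
force: [-0.5, 1.6, -0.1]
grip_width: 0.021
```

Call:
drive_tool --moves "0.0005 0 0.0001 0 -0.9; 0.001 0 0.0002 0 -0.9; 0.0015 0 0.0002 0 -0.9; 0.002 0 0.0002 0 -0.9; 0.002 0 0.0002 0 -0.9; 0.002 0 0.0002 0 -0.9; 0.002 0 0.0002 0 -0.9; 0.002 0 0.0002 0 -0.9"

```text
time_s: 13.75
tool_pos: [0.5489, 0.0036, 0.0385]
tool_rot: [-180.0, -0.0, -12.3]
force: [-3.4, 0.3, 4.9]
grip_width: 0.0211
```

Call:
drive_tool --moves "0 0 -0.0002 0 -0.9; 0.0005 0 -0.0002 0 -0.9; 0.001 0 -0.0002 0 -0.9; 0.0015 0 -0.0002 0 -0.9; 0.0015 0 -0.0002 0 -0.9; 0.0015 0 -0.0002 0 -0.9; 0.0015 0 -0.0002 0 -0.9; 0.0015 0 -0.0002 0 -0.9"

```text
time_s: 14.55
tool_pos: [0.5503, 0.0033, 0.0385]
tool_rot: [180.0, -0.0, -12.3]
force: [-2.7, 0.6, 3.0]
grip_width: 0.0217
```

Call:
drive_tool --moves "0.0005 0 0 0 -0.9; 0.001 0 0 0 -0.9; 0.001 0 0 0 -0.9; 0.0015 0 0 0 -0.9; 0.0015 0 0 0 -0.9; 0.0015 0 0 0 -0.9; 0.0015 0 0 0 -0.9; 0.0015 0 0 0 -0.9"

```text
time_s: 15.35
tool_pos: [0.5503, 0.0033, 0.0385]
tool_rot: [-180.0, 0.2, -12.3]
force: [-7.2, 1.4, 6.1]
grip_width: 0.0212
```

The disc has reached the rail: motion stopped with about 5 N on it. I'll ease the side force and begin sliding along jig +x, which is tool −y.

Call:
drive_tool --moves "-0.001 0 -0.0002 0 -0.9; -0.001 -0.002 -0.0002 0 -0.9; -0.001 -0.005 -0.0002 0 -0.9; -0.001 -0.008 -0.0002 0 -0.9; -0.001 -0.012 -0.0002 0 -0.9; -0.001 -0.016 -0.0002 0 -0.9; -0.001 -0.02 -0.0002 0 -0.9; -0.001 -0.02 -0.0002 0 -0.9"

```text
time_s: 16.15
tool_pos: [0.5541, 0.0207, 0.0385]
tool_rot: [179.8, 0.1, -12.4]
force: [-5.8, -3.0, 4.1]
grip_width: 0.0214
```

```bash
cat > j.py <<'E'
from cell import get_obs
import numpy as np
o=get_obs();a=np.radians(77.5);ex=np.array([np.cos(a),np.sin(a)]);ey=np.array([-ex[1],ex[0]])
p=np.array(o["tool_pos"]);f=np.array(o["force"]);r=p[:2]-[.564,.068]
print(round(o["time_s"],2),"jig mm",(1000*r@np.c_[ex,ey]).round(2),"z",p[2].round(4),"F jig",(f[:2]@np.c_[ex,ey]).round(2),f[2].round(2),"w",round(o["grip_width"],4))
E
python3 j.py
```

```text
16.15 jig mm [-48.36  -0.61] z 0.0385 F jig [-4.14  5.01] 4.08 w 0.0214
```

Call:
drive_tool --moves "-0.0004 -0.003 -0.0001 0 -0.9; -0.0004 -0.006 -0.0001 0 -0.9; -0.0004 -0.010 -0.0001 0 -0.9; -0.0004 -0.014 -0.0001 0 -0.9; -0.0004 -0.018 -0.0001 0 -0.9; -0.0004 -0.022 -0.0001 0 -0.9; -0.0004 -0.026 -0.0001 0 -0.9; -0.0004 -0.03 -0.0001 0 -0.9"

```text
time_s: 16.95
tool_pos: [0.5605, 0.0501, 0.0385]
tool_rot: [179.8, 0.0, -12.4]
force: [-4.0, -4.3, 3.5]
grip_width: 0.0214
```

```bash
python3 j.py
```

```text
16.95 jig mm [-18.26  -0.42] z 0.0385 F jig [-5.05  2.94] 3.47 w 0.0214
```

Call:
drive_tool --moves "0 -0.003 0 0 -0.9; 0 -0.006 0 0 -0.9; 0 -0.010 0 0 -0.9; 0 -0.014 0 0 -0.9; 0 -0.018 0 0 -0.9; 0 -0.022 0 0 -0.9; 0.0001 -0.026 0 0 -0.9; 0.0001 -0.028 0 0 -0.9"

```text
time_s: 17.75
tool_pos: [0.5664, 0.0774, 0.0385]
tool_rot: [179.8, 0.1, -12.4]
force: [-5.0, -4.0, 3.6]
grip_width: 0.021
```

```bash
python3 j.py
```

```text
17.75 jig mm [ 9.72 -0.29] z 0.0385 F jig [-4.94  4.01] 3.65 w 0.021
```

Call:
drive_tool --moves "-0.0001 -0.002 0 0 -0.9; -0.0001 -0.004 0 0 -0.9; -0.0001 -0.006 0 0 -0.9; -0.0001 -0.008 0 0 -0.9; -0.0001 -0.01 0 0 -0.9; -0.0001 -0.012 0 0 -0.9; -0.0001 -0.0135 0 0 -0.9; -0.0001 -0.015 0 0 -0.9"

```text
time_s: 18.55
tool_pos: [0.5695, 0.092, 0.0384]
tool_rot: [179.8, 0.1, -12.4]
force: [-5.1, -4.0, 2.9]
grip_width: 0.0216
```

```bash
python3 j.py
```

```text
18.55 jig mm [24.6  -0.21] z 0.0384 F jig [-5.01  4.09] 2.85 w 0.0216
```

Call:
drive_tool --moves "0 -0.0005 0.0001 0 -0.9; 0 -0.001 0.0002 0 -0.9; 0 -0.0015 0.0002 0 -0.9; 0 -0.002 0.0002 0 -0.9; 0 -0.0025 0.0002 0 -0.9; 0 -0.003 0.0002 0 -0.9; 0 -0.0035 0.0002 0 -0.9; 0 -0.004 0.0002 0 -0.9"

```text
time_s: 19.35
tool_pos: [0.5702, 0.0951, 0.0383]
tool_rot: [179.8, 0.1, -12.4]
force: [-5.9, -5.1, 4.8]
grip_width: 0.0214
```

```bash
python3 j.py
```

```text
19.35 jig mm [27.84 -0.2 ] z 0.0383 F jig [-6.29  4.61] 4.77 w 0.0214
```

Call:
drive_tool --moves "-0.0001 -0.0005 0 0 -0.9; -0.0001 -0.001 0 0 -0.9; -0.0001 -0.0015 0 0 -0.9; -0.0001 -0.002 0 0 -0.9; -0.0001 -0.0025 0 0 -0.9; -0.0001 -0.003 0 0 -0.9; -0.0001 -0.003 0 0 -0.9; -0.0001 -0.003 0 0 -0.9"

```text
time_s: 20.15
tool_pos: [0.5711, 0.0992, 0.0382]
tool_rot: [179.8, 0.0, -12.4]
force: [-4.5, -2.7, 2.2]
grip_width: 0.0214
```

```bash
python3 j.py
```

```text
20.15 jig mm [31.95 -0.15] z 0.0382 F jig [-3.61  3.78] 2.15 w 0.0214
```

Call:
drive_tool --moves "0 -0.0003 0.0002 0 -0.9; 0 -0.0006 0.0003 0 -0.9; 0 -0.0009 0.0003 0 -0.9; 0 -0.0012 0.0003 0 -0.9; 0 -0.0015 0.0003 0 -0.9; 0 -0.0015 0.0003 0 -0.9; 0 -0.0015 0.0003 0 -0.9; 0 -0.0015 0.0003 0 -0.9"

```text
time_s: 20.95
tool_pos: [0.5719, 0.1029, 0.038]
tool_rot: [-180.0, -0.0, -12.3]
force: [-2.3, -0.2, -3.1]
grip_width: 0.0215
```

```bash
python3 j.py
```

```text
20.95 jig mm [35.79 -0.19] z 0.038 F jig [-0.66  2.25] -3.06 w 0.0215
```

The plate support is gone (Fz −3 N) and so is the drag, so the disc is over the pocket at jig x ≈ 35.8. I'll stop sliding and follow it down gently.

Call:
drive_tool --moves "-0.0002 0 0.0003 0 -0.9; -0.0003 0 0.0006 0 -0.9; -0.0003 0 0.0009 0 -0.9; -0.0003 0 0.0012 0 -0.9; -0.0003 0 0.0015 0 -0.9; -0.0003 0 0.0018 0 -0.9; -0.0003 0 0.002 0 -0.9; -0.0003 0 0.002 0 -0.9"

```text
time_s: 21.75
tool_pos: [0.5718, 0.1027, 0.0364]
tool_rot: [-180.0, -0.0, -12.3]
force: [-1.4, 1.4, -1.8]
grip_width: 0.0215
```

```bash
python3 j.py
```

```text
21.75 jig mm [35.59 -0.07] z 0.0364 F jig [1.11 1.67] -1.81 w 0.0215
```

Call:
drive_tool --moves "-0.0001 0 0.0004 0 -0.9; -0.0001 0 0.0008 0 -0.9; -0.0001 0 0.0012 0 -0.9; -0.0001 0 0.0016 0 -0.9; -0.0001 0 0.002 0 -0.9; -0.0001 0 0.0024 0 -0.9; -0.0001 0 0.0027 0 -0.9; -0.0001 0 0.0027 0 -0.9"

```text
time_s: 22.55
tool_pos: [0.5716, 0.1026, 0.0336]
tool_rot: [-180.0, -0.0, -12.3]
force: [-0.5, -0.7, -2.4]
grip_width: 0.0212
```

```bash
python3 j.py
```

```text
22.55 jig mm [35.4   0.08] z 0.0336 F jig [-0.77  0.32] -2.41 w 0.0212
```

Call:
drive_tool --moves "0 0 0.0001 0 -0.9; 0 0 0.0002 0 -0.9; 0 0 0.0003 0 -0.9; 0 0 0.0004 0 -0.9; 0 0 0.0005 0 -0.9; 0 0 0.0005 0 -0.9; 0 0 0.0005 0 -0.9; 0 0 0.0005 0 -0.9"

```text
time_s: 23.35
tool_pos: [0.5716, 0.1026, 0.0335]
tool_rot: [-180.0, -0.0, -12.3]
force: [-2.0, 0.1, 3.2]
grip_width: 0.0212
```

```bash
python3 j.py
```

```text
23.35 jig mm [35.46  0.09] z 0.0335 F jig [-0.39  2.  ] 3.21 w 0.0212
```

It's on the pocket floor: TCP z is 0.0335, exactly 5 mm below plate level. I'll release and then retreat straight up.

Call:
drive_tool --moves "0 0 -0.0003 0 -0.9; 0 0 -0.0004 0 -0.9; 0 0 -0.0004 0 -0.4; 0 0 -0.0004 0 -0.2; 0 0 -0.0004 0 0; 0 0 -0.0004 0 0.1; 0 0 -0.0004 0 0.1; 0 0 -0.0004 0 0.1"

```text
time_s: 24.15
tool_pos: [0.5715, 0.1027, 0.0336]
tool_rot: [-180.0, -0.0, -12.3]
force: [-0.7, -0.4, -0.5]
grip_width: 0.0472
```

Call:
drive_tool --moves "0 0 -0.005 0 0.1; 0 0 -0.015 0 0.1; 0 0 -0.035 0 0.1; 0 0 -0.06 0 0.1; 0 0 -0.09 0 0.1; 0 0 -0.12 0 0.1; 0 0 -0.15 0 0.1; 0 0 -0.15 0 0.1"

```text
time_s: 24.95
tool_pos: [0.5746, 0.1027, 0.1891]
tool_rot: [-179.7, -0.4, -12.3]
force: [0.9, 0.5, 0.7]
grip_width: 0.048
```

```bash
python3 j.py; python3 - <<'E'
from h import *
im,d=read_camera("side");W=wmap("side",d);i=im[140:250,210:340]
hsv=cv2.cvtColor(np.ascontiguousarray(im),cv2.COLOR_RGB2HSV)
b=(abs(W[...,0]-.572)<.05)&(abs(W[...,1]-.103)<.05)&(hsv[...,0]>10)&(hsv[...,0]<35)&(hsv[...,1]>110)&(W[...,2]<.045)
print(b.sum(),np.median(W[b],0))
save("p5.png",np.clip(np.hstack([cv2.resize(i,(400,340),interpolation=2),cv2.resize(im[170:380,220:467],(400,340))])*1.7,0,255).astype(np.uint8))
E
```

```text
24.95 jig mm [36.21 -2.82] z 0.1891 F jig [ 0.72 -0.74] 0.73 w 0.048
128 [0.56837037 0.09582413 0.02993852]
```

View pics/p5.png

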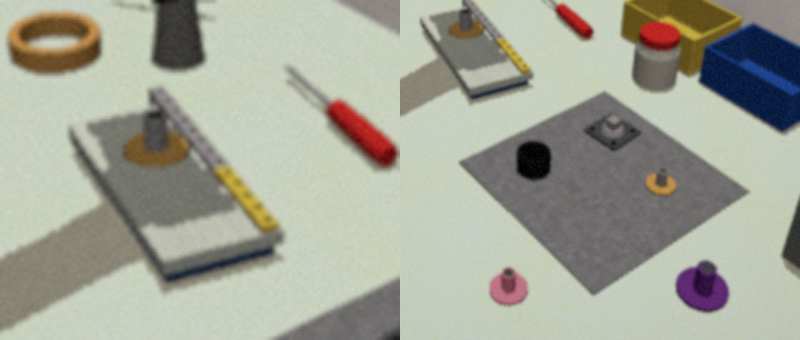

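The disc sits upright and level with the plate in the pocket at crop (157,148), and the bystanders are where they were. I'll let the arm settle and hand in.

Call:
drive_tool --moves "0 0 0 0 0.1; 0 0 0 0 0.1; 0 0 0 0 0.1; 0 0 0 0 0.1; 0 0 0 0 0.1; 0 0 0 0 0.1; 0 0 0 0 0.1; 0 0 0 0 0.1"

```text
time_s: 25.8
tool_pos: [0.5715, 0.1026, 0.1836]
tool_rot: [-180.0, -0.0, -12.3]
force: [-0.6, 0.6, 0.9]
grip_width: 0.0476
```

```bash
python3 -c "
from cell import *
print(sign_off())"
```

```text
the job is handed in; nothing more can be done
None
```

The coupling disc is in the pocket, lying flat and fully home, and I handed the job in at about 26 s of the 51 s allowed.

- **Pick and place:** I took the larger of the two brass discs by its spigot. I set it on the plate beside the yellow rail, about 1 mm from the loading spot along x, and moved it gently against the rail.
- **Slide and catch:** I slid it along the plate and rail. At jig x ≈ 36 mm the plate support and drag vanished, so I stopped there and lowered it until it touched the pocket floor. I then released it and backed straight up.
- **Forces:** The plate and rail readings peaked at about 8 N, against the 25 N limit. Forces were only read at the end of each move, so brief peaks in between were not seen.
- **Last checks:** The fingertips stopped exactly 5 mm below their level on the plate, which matches the pocket depth. The final side picture shows the disc upright, with its flange about level with the plate. The bystanders visible in it look unmoved, but the plaster foot was not in that view.
- **Disagreements:** The top camera put the pocket about 1.5 mm short along x of where the disc caught, within calibration error. The side camera's depth put the flange about 1 mm low and about 7 mm off sideways. I went by the arm's own contact readings instead.

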